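Complete the dental hygiene lesson kit

TASK

Complete the kit in the turquoise tray so that it holds one toothbrush, one teeth model and the lidded cup: leave the article that is already in the tray, set one of the missing kind right way up in the empty bay, and leave the spare articles and everything else where they are. Seat the cup upright and fully home on the floor of its tight, sprung holder, working it down with a gentle to-and-fro twist and never pushing the holder down to its stop.

Things in the scene. Friction and masses are not known exactly. Their poses are not given: they have to be found in the camera images.
- brush1_center (a point): Electric toothbrush with navy handle, lying buttons up (its z is up), 160 mm long along its x, loose, 0.1 to 0.2 kg. The handle is a rounded bar 105 mm long (x) by 30 mm wide (y) by 30 mm high; the thin white neck and head stand beyond its +x end. This point is the centre of the handle, half-way up (15 mm above the table); the handle runs 52 mm either way along x. Two alike.
- brush2_center (a point): Electric toothbrush with navy handle, lying buttons up (its z is up), 160 mm long along its x, loose, 0.1 to 0.2 kg. The handle is a rounded bar 105 mm long (x) by 30 mm wide (y) by 30 mm high; the thin white neck and head stand beyond its +x end. This point is the centre of the handle, half-way up (15 mm above the table); the handle runs 52 mm either way along x. Two alike.
- jaw1_center (a point): Model of a set of teeth (cream plates, pink gums, white teeth), standing upright (z up), loose, 0.15 to 0.3 kg: 66 mm along x, 54 mm along y (flat sides, good to grip), 60 mm high, D-shaped from above with the rounded front to +x. This point is its centre, 30 mm above the table. Two alike.
- jaw2_center (a point): Model of a set of teeth (cream plates, pink gums, white teeth), standing upright (z up), loose, 0.15 to 0.3 kg: 66 mm along x, 54 mm along y (flat sides, good to grip), 60 mm high, D-shaped from above with the rounded front to +x. This point is its centre, 30 mm above the table. Two alike.
- cup_center (a point): Lidded rinse cup, upright, sky-blue smooth round body 60 mm in diameter with a white lid (62 mm, top 14 mm), 110 mm high, loose, 0.1 to 0.2 kg; its foot tapers to 57 mm over the lowest 6 mm. This point is its centre, 55 mm above its underside; z up.
- tray: Turquoise kit tray fixed to the table, 200 mm (x) by 300 mm (y), walls 12 mm high and 4 mm thick; things in it rest at table height. Two open bays on its +y part, the sprung cup holder near its -y end. Origin at the centre, at table height.
- bay_a (a point): Centre of the floor (table height) of the outer bay of the tray, 192 mm along x by 91 mm along y; it already holds one article at the start, a toothbrush or a model, which varies.
- bay_b (a point): Centre of the floor (table height) of the middle bay, 192 mm along x by 90 mm along y; empty at the start.
- holder_floor (a point): Centre of the inner floor of the white round cup holder, 34 mm above the table at rest; the cup's underside must come down on it. Moves down with the holder when pressed. z up.
- holder_mouth (a point): Centre of the holder's open rim, 34 mm above its inner floor (68 mm above the table at rest); bore 66 mm, outside 86 mm. Inside, centred 23 mm above the floor, four sprung black rubber balls (12 mm radius) stand out to a 57 mm bore and grip the cup: pushed straight down it resists with about 17 to 26 N, but while the cup is being turned to and fro (half a radian each way, about 1 rad/s) it sinks under a few newtons, some millimetres a stroke.
- holder (a joint): How far the cup holder is pressed down on its spring (m): 0 at rest, about 5 N starts it moving, then 0.8 N per mm; its stop is at 0.012 (about 14 N), above 0.011 counts as pushed to the stop. It rises again when let go.
- retainer_case: black square retainer case, loose bystander, 75 x 75 x 28 mm; origin under its centre
- paste_carton: red toothpaste carton, loose bystander, 45 x 170 x 38 mm, long along its y; origin under its centre
- scaler: lilac pen-shaped scaler, loose bystander, about 150 mm long along its x, 26 mm thick; origin under its centre
Things that resemble listed ones, but are neither listed nor needed, are in the scene too. Leave any yellow look-alike of the part that bears brush2_center alone. Leave any purple look-alike of the part that bears cup_center alone.

How it is judged (in metres and radians):
At the end, for the whole second after the job is handed in: First article still in the outer bay, one of the other kind flat, upright in the middle bay (0.08 rad), both spares within 30 mm of their starts, cup upright in the holder (0.06 rad, 5 mm off axis), underside within 3 mm of its floor, holder risen (under 3 mm) (((x of brush1_center in the frame of bay_a between -0.09 and 0.09 m and y of brush1_center in the frame of bay_a between -0.045 and 0.045 m and z of brush1_center in the frame of bay_a below 0.019 m and angle between each of brush1_center, jaw1_center's own z axis and vertical below 0.08 rad and x of jaw1_center in the frame of bay_b between -0.09 and 0.09 m and y of jaw1_center in the frame of bay_b between -0.045 and 0.045 m and z of jaw1_center in the frame of bay_b below 0.034 m and distance of each of brush1_center, brush2_center, jaw2_center from where it was at the start of the episode below 0.03 m) or (x of brush1_center in the frame of bay_a between -0.09 and 0.09 m and y of brush1_center in the frame of bay_a between -0.045 and 0.045 m and z of brush1_center in the frame of bay_a below 0.019 m and angle between each of brush1_center, jaw2_center's own z axis and vertical below 0.08 rad and x of jaw2_center in the frame of bay_b between -0.09 and 0.09 m and y of jaw2_center in the frame of bay_b between -0.045 and 0.045 m and z of jaw2_center in the frame of bay_b below 0.034 m and distance of each of brush1_center, brush2_center, jaw1_center from where it was at the start of the episode below 0.03 m) or (x of jaw1_center in the frame of bay_a between -0.09 and 0.09 m and y of jaw1_center in the frame of bay_a between -0.045 and 0.045 m and z of jaw1_center in the frame of bay_a below 0.034 m and angle between each of jaw1_center, brush1_center's own z axis and vertical below 0.08 rad and x of brush1_center in the frame of bay_b between -0.09 and 0.09 m and y of brush1_center in the frame of bay_b between -0.045 and 0.045 m and z of brush1_center in the frame of bay_b below 0.019 m and distance of each of jaw1_center, jaw2_center, brush2_center from where it was at the start of the episode below 0.03 m) or (x of jaw1_center in the frame of bay_a between -0.09 and 0.09 m and y of jaw1_center in the frame of bay_a between -0.045 and 0.045 m and z of jaw1_center in the frame of bay_a below 0.034 m and angle between each of jaw1_center, brush2_center's own z axis and vertical below 0.08 rad and x of brush2_center in the frame of bay_b between -0.09 and 0.09 m and y of brush2_center in the frame of bay_b between -0.045 and 0.045 m and z of brush2_center in the frame of bay_b below 0.019 m and distance of each of jaw1_center, jaw2_center, brush1_center from where it was at the start of the episode below 0.03 m)) and horizontal distance between cup_center and holder_floor below 0.005 m and z of cup_center in the frame of holder_floor below 0.058 m and angle between cup_center's own z axis and vertical below 0.06 rad and value of joint holder below 0.003 m); the robot touches nothing.
It fails at once if the cup holder is pressed down to its stop (beyond 11 mm) (value of joint holder above 0.011 m).
It fails at once if a bystander (retainer case, carton or scaler) is shifted more than 30 mm (distance of any of retainer_case, paste_carton, scaler from where it was at the start of the episode above 0.03 m).
It also fails if it takes over 72 s, if anything falls off the work surface, if the arm or the gripper's body presses on something with over 40 N, if the wrist force passes 120 N, or if a joint passes its speed limit or range.

ROBOT

A 6-joint arm with a two-finger parallel gripper is mounted at the origin on the work surface. World frame = base frame: x ahead of the robot, y to its left, z up, the work surface at z = 0. Lengths are in mm, angles in rad, forces in N, time in s.
With the tool pointing down it reaches from about 300 to 775 mm from the base axis. Payload 14.6 kg.
Tool frame: the origin (TCP) lies midway between the tips of the shut fingers; the grasp point (between the pads) lies 19 mm behind it; z points along the fingers, y is the direction in which the jaws open and shut (so a half turn about z gives the same grasp; the last joint's range is limited). The gripper opens to 94 mm and grips with 3 to 60 N. Pads are 16 mm wide; open, the fingers measure 119 mm over their backs; the gripper's body (75 mm by 177 mm) begins 78 mm behind the grasp point.
Start: joints at [-1.377, 0.3, 1.521, -0, 1.321, -0.067], TCP at [141.813, -531.393, 205.446] pointing down, gripper open.
Joint ranges: [-3.03, 3.03], [-0.79, 2.21], [0.23, 2.52], [-1.04, 4.18], [0, 3.07], [-2.55, 2.55]. Speed limits (rad/s): [2.22, 2.22, 2.57, 3.14, 3.14, 3.14].

INTERFACE

Orientations are given as [roll, pitch, yaw] about the fixed x, y, z axes, in that order (R = Rz(yaw) Ry(pitch) Rx(roll)).
In Python, from cell import manip gives the robot as it stands.
- The arm moves only by the tool play_rows, never from a script. Its argument "commands" is a list of rows, each an object of numbers: "x", "y", "z": the shift along the tool's x, y, z in m; "wx", "wy", "wz": the turn, a rotation vector about the tool's x, y, z in degrees; "grip": the opening, from 0 (shut) to 1 (fully open). In form: [{"x": .., "y": .., "z": .., "wx": .., "wy": .., "wz": .., "grip": ..}, ...]. A call has 1 to 20 rows; each row shifts and turns the commanded pose from where the row before left it, along the tool's axes as they then stand; what a row does not reach is not made up. A row lasts 1/8 s, in which the tool goes at most 62.5 mm and 10.7 degrees, less where a joint would pass 70% of its speed; a pose out of reach is approached as far as the arm can. A call is refused whole if a number of a shift passes 0.0625 or a number of a turn 10.7, either way. A call with a gripper value outside its range is refused whole. The fingers move at their own pace and stop on an object; "squeeze" is the grip in N (left out, the last holds). Time passes only in rows, so rows that do not move let the fingers close. It gives the time, the measured TCP pose, the force and the opening at its end, in the units of the state.
- manip.read_state(): the state, without advancing time (a new reading comes with each control period).
- manip.camera(name): name is "side" or "top"; returns (picture, depth): 400x640x3 uint8, red, green, blue; 400x640 float32, mm along the optical axis (not along the pixel's ray), 0 where there is no reading.
- manip.camera_info(name): a dict with "intrinsics" (3x3 intrinsics, pixels), "k1" (the pictures are not rectified: a ray, as slopes to the right and down, at radius r is drawn at 1 + k1 r^2 times it, then the intrinsics apply), "camera_from_world" (4x4, takes a point from world to camera coordinates). Camera axes: x right, y up, looking along -z (the intrinsics and any distortion apply to the point x, -y, -z); pixel columns grow to the right and rows downward; lengths in mm; the calibration is good to about 2 mm. A picture is of the moment at which its call begins. camera_info takes no time and is no camera call.
- manip.sign_off(): hands the job in, once; it reports no verdict.
The state is a dict: "clock": time; "joints": joint angles; "qd": joint speeds; "effort": joint torques, N m; "eef_pos": TCP position; "eef_rot": TCP orientation; "wrist_force": force on the tool from outside, world axes, zero at the start; "moment": the same for the moment, N m; "finger_gap": finger opening in mm.
Only numpy, scipy, OpenCV 4.12 (cv2) and the standard library are available. Lean on these libraries where they do the work, as an engineer would, in place of code of your own. Each camera call takes 0.05 s, during which the arm holds its last target.

## Working session

There is one attempt and no reset: what is moved stays moved. The work goes in short steps, Python scripts to look and compute and a tool call to move; the robot and the scene stay as the last step left them, time stands still between calls to the robot, and variables do not carry over. Pictures are saved under pics/ and viewed, and the job is handed in when it is done.

Besides the shell and the picture viewer there is one more tool, called in YAML: its name, and indented under it one key for each argument. play_rows: Moves the arm, as the interface text tells. Its arguments: {"type":"object","properties":{"commands":{"type":"array"},"squeeze":{"type":"number"}},"required":["commands"]}

```bash
mkdir -p pics; cat > h.py <<'E'
import numpy as np, cv2
from cell import manip
def pts(name,depth):
    i=manip.camera_info(name);K=np.array(i["intrinsics"]);k1=i["k1"];T=np.array(i["camera_from_world"])
    v,u=np.mgrid[0:400,0:640]
    dx=(u-K[0,2])/K[0,0];dy=(v-K[1,2])/K[1,1]
    rd=np.hypot(dx,dy);r=rd.copy()
    for _ in range(20): r=rd/(1+k1*r*r)
    s=np.where(rd>0,r/np.maximum(rd,1e-12),1)
    sx,sy=dx*s,dy*s
    P=np.stack([sx*depth,-sy*depth,-depth],-1)
    R=T[:3,:3];t=T[:3,3]
    W=(P-t)@R
    W[depth<=0]=np.nan
    return W
E
python3 - <<'E'
from h import *
for n in("top","side"):
    p,d=manip.camera(n);np.savez(f"{n}0.npz",p=p,d=d)
    cv2.imwrite(f"pics/{n}0.png",p[:,:,::-1]);i=manip.camera_info(n);print(n,i)
s=manip.read_state();print(s)
E
```

```text
top {'intrinsics': array([[440.76538881,   0.        , 320.94620363],
       [  0.        , 440.76538881, 197.05551827],
       [  0.        ,   0.        ,   1.        ]]), 'k1': -0.06959363710608822, 'camera_from_world': array([[ 2.25442471e-02, -9.99689954e-01,  1.05712796e-02,
        -2.58996104e+01],
       [ 9.96213000e-01,  2.33514759e-02,  8.37518150e-02,
        -4.93286734e+02],
       [-8.39727031e-02,  8.64312455e-03,  9.96430570e-01,
        -1.20805014e+03],
       [ 0.00000000e+00,  0.00000000e+00,  0.00000000e+00,
         1.00000000e+00]])}
side {'intrinsics': array([[494.16042692,   0.        , 316.55745913],
       [  0.        , 494.16042692, 197.84940985],
       [  0.        ,   0.        ,   1.        ]]), 'k1': 0.01643950126469275, 'camera_from_world': array([[ 9.52856330e-01, -3.03185560e-01,  1.19720371e-02,
        -4.45746108e+02],
       [ 1.89578056e-01,  6.25688525e-01,  7.56686216e-01,
        -1.46645917e+02],
       [-2.36907101e-01, -7.18743616e-01,  6.53668601e-01,
        -1.63757623e+03],
       [ 0.00000000e+00,  0.00000000e+00,  0.00000000e+00,
         1.00000000e+00]])}
{'clock': 0.1, 'joints': array([-1.37659194e+00,  3.00401158e-01,  1.52150393e+00,  3.17336749e-06,
        1.32070877e+00, -6.65939904e-02]), 'qd': array([-0.00187208, -0.00165348, -0.00215568,  0.00119569,  0.00021717,
        0.00183159]), 'effort': array([ 4.55449044e-04, -5.32645977e+01, -3.53280866e+01,  7.09347054e-02,
        2.35636201e-02, -6.37576136e-05]), 'eef_pos': array([ 141.77491965, -531.17306993,  204.95733324]), 'eef_rot': array([-3.14057391e+00, -7.10230188e-05,  2.60797556e-01]), 'wrist_force': array([ 0.50412822,  0.72433085, -0.16984277]), 'moment': array([-0.02302093,  0.01171854,  0.05871162]), 'finger_gap': 94.2322091107417}
```

View pics/top0.png

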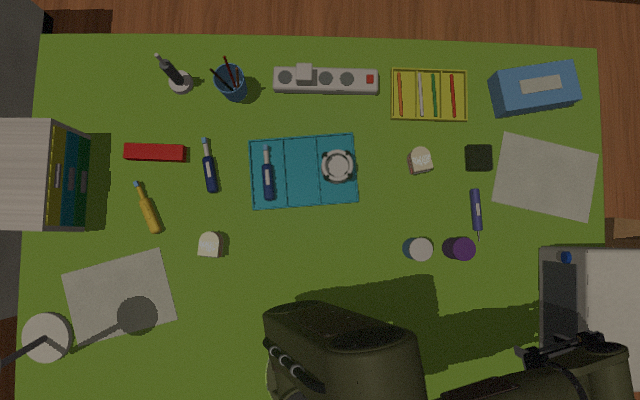

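View pics/side0.png

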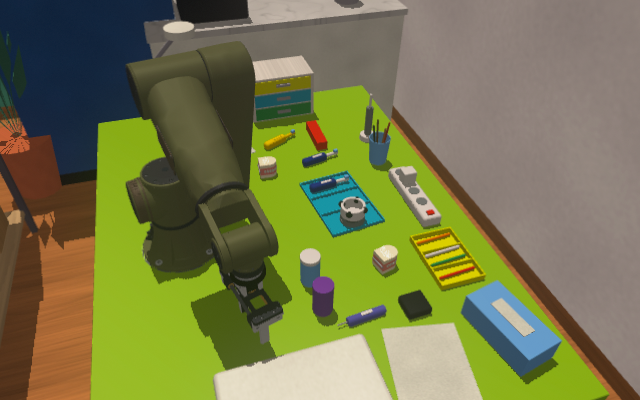

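```bash
python3 - <<'E'
from h import *
z=np.load("top0.npz");p,d=z["p"],z["d"];W=pts("top",d)
hsv=cv2.cvtColor(p,cv2.COLOR_RGB2HSV)
big=cv2.resize(p[120:280,110:510],None,fx=2,fy=2,interpolation=cv2.INTER_CUBIC)
cv2.imwrite("pics/crop.png",big[:,:,::-1])
def region(name,u0,u1,v0,v1,zmin,zmax=200):
    w=W[v0:v1,u0:u1];m=(w[...,2]>zmin)&(w[...,2]<zmax)
    q=w[m];r=cv2.minAreaRect(q[:,:2].astype(np.float32))
    print(name,m.sum(),"min",q.min(0).round(1),"max",q.max(0).round(1),"rect",np.round(r[0],1),np.round(r[1],1),round(r[2],1))
    return q
region("jawR",400,440,140,182,45)
region("jawL",190,230,225,265,45)
region("jawR",400,440,140,182,20)
region("jawL",190,230,225,265,20)
region("cup",400,437,232,270,100)
region("purple",440,482,230,270,60)
region("holder",316,362,140,190,58,80)
region("brA",258,280,140,205,15)
region("brB",196,222,135,200,15)
region("table",240,250,60,70,-50)
for (u,v) in [(249,141),(354,134),(357,202),(252,210),(284,140),(317,138),(287,205),(321,205)]: print((u,v),W[v,u].round(1))
E
```

```text
jawR 462 min [ 566.1 -318.7   45.6] max [ 637.2 -256.6   66.9] rect [ 603.9 -285.1] [66.  55.7] 13.1
jawL 489 min [325.4 256.9  45.2] max [392.  315.5  67.2] rect [359.3 285.4] [56.4 65.9] 86.6
jawR 548 min [ 562.8 -318.7   21.5] max [ 637.2 -254.9   66.9] rect [ 602.2 -285.2] [69.4 56.2] 13.2
jawL 553 min [321.4 256.9  22. ] max [392.2 315.5  67.2] rect [357.4 285.6] [56.5 70.1] 86.9
cup 461 min [ 329.2 -304.2  100.3] max [ 388.9 -243.   116.2] rect [ 359.2 -273.5] [59.3 60.9] 1.7
purple 543 min [ 331.1 -417.7   60.1] max [ 391.  -355.   116.4] rect [ 361.1 -386.4] [59.7 62.8] 1.3
holder 452 min [534.3 -97.2  58.2] max [619.3 -11.8  74.9] rect [576.7 -54.5] [84.9 84.3] 1.4
brA 459 min [481.6 118.4  15.1] max [636.8 152.5  37.6] rect [559.  137.6] [155.4  29. ] 4.2
brB 509 min [497.9 276.1  15. ] max [656.2 326.5  37.7] rect [577.  305.2] [159.7  31.5] 12.8
table 99 min [823.3 203.4  -5.4] max [895.5 231.9 111.4] rect [859.6 215.8] [73.5 27.3] 5.8
(249, 141) [649.4 193.3  12.6]
(354, 134) [ 679.4 -105.6    1.7]
(357, 202) [ 483.6 -117.     3. ]
(252, 210) [454.  178.9   3.6]
(284, 140) [656.5  94.7   3.4]
(317, 138) [6.65e+02 4.00e-01 1.70e+00]
(287, 205) [470.7  80.8  -0.5]
(321, 205) [472.9 -15.4   0.5]
```

View pics/crop.png

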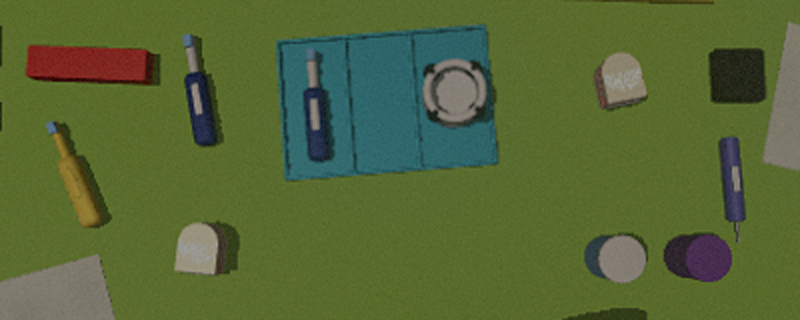

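Candidates (top view):
- **Teeth model:** (420,160) and (209,244). They are alike and no toothbrush is needed, since the tray already holds a brush at (268,172). I'll take (420,160), which leaves its twin as the spare.
- **Cup:** (420,250) has a white lid and blue body. The one at (461,248) is the purple look-alike, so I leave it.
- **Brushes:** the navy one at (209,165) and the yellow one at (148,207) both stay.

The crop confirms these. The jaw goes first, because the gripper body would foul a seated cup.

```bash
cat >> h.py <<'E'
from scipy.spatial.transform import Rotation as Ro
def togo(x,y,z,yawdeg):
    s=manip.read_state();R=Ro.from_euler('xyz',s["eef_rot"])
    Rt=Ro.from_euler('xyz',[np.pi,0,np.radians(yawdeg)])
    d=R.inv().apply(np.array([x,y,z])-s["eef_pos"]);w=(R.inv()*Rt).as_rotvec(degrees=True)
    print("t",s["clock"],"pos",s["eef_pos"].round(1),"shift mm",d.round(1),"turn",w.round(2),"f",s["wrist_force"].round(1),"gap",s["finger_gap"].round(1),"j6",s["joints"][5].round(2))
E
python3 - <<'E'
from h import *
togo(604,-285,120,13.1)
E
```

```text
Traceback (most recent call last):
  File "h.py", line 21, in togo
    print("t",s["clock"],"pos",s["eef_pos"].round(1),"shift mm",d.round(1),"turn",w.round(2),"f",s["wrist_force"].round(1),"gap",s["finger_gap"].round(1),"j6",s["joints"][5].round(2))
                                                                                                                                 ^^^^^^^^^^^^^^^^^^^^^
AttributeError: 'float' object has no attribute 'round'
```

```bash
sed -i 's/s\["finger_gap"\].round(1)/round(s["finger_gap"],1)/' h.py
python3 - <<'E'
from h import *
togo(604,-285,120,13.1)
E
```

```text
t 0.1 pos [ 141.8 -531.2  205. ] shift mm [ 510.1 -118.6   85.1] turn [-0.06 -0.    1.84] f [ 0.5  0.7 -0.2] gap 94.2 j6 -0.07
```

play_rows:
  commands:
    - {"x": 0.034, "y": -0.0079}
    - {"x": 0.034, "y": -0.0079}
    - {"x": 0.034, "y": -0.0079}
    - {"x": 0.034, "y": -0.0079}
    - {"x": 0.034, "y": -0.0079}
    - {"x": 0.034, "y": -0.0079}
    - {"x": 0.034, "y": -0.0079}
    - {"x": 0.034, "y": -0.0079}
    - {"x": 0.034, "y": -0.0079}
    - {"x": 0.034, "y": -0.0079, "z": 0.017}
    - {"x": 0.034, "y": -0.0079, "z": 0.017}
    - {"x": 0.034, "y": -0.0079, "z": 0.017}
    - {"x": 0.034, "y": -0.0079, "z": 0.017}
    - {"x": 0.034, "y": -0.0079, "z": 0.017}
    - {"x": 0.034, "y": -0.0079}
    - {"wz": 1.8}
    - {}

```text
$.commands[0]: bad value
```

```bash
python3 - <<'E'
from h import *
togo(604,-285,22,13.1)
E
```

```text
t 0.1 pos [ 141.8 -531.2  205. ] shift mm [ 510.1 -118.5  183.1] turn [-0.06 -0.    1.84] f [ 0.5  0.7 -0.2] gap 94.2 j6 -0.07
```

play_rows:
  commands:
    - {"x": 0.034, "y": -0.0079, "z": 0, "wx": 0, "wy": 0, "wz": 0, "grip": 1}
    - {"x": 0.034, "y": -0.0079, "z": 0, "wx": 0, "wy": 0, "wz": 0, "grip": 1}
    - {"x": 0.034, "y": -0.0079, "z": 0, "wx": 0, "wy": 0, "wz": 0, "grip": 1}
    - {"x": 0.034, "y": -0.0079, "z": 0, "wx": 0, "wy": 0, "wz": 0, "grip": 1}
    - {"x": 0.034, "y": -0.0079, "z": 0, "wx": 0, "wy": 0, "wz": 0, "grip": 1}
    - {"x": 0.034, "y": -0.0079, "z": 0, "wx": 0, "wy": 0, "wz": 0, "grip": 1}
    - {"x": 0.034, "y": -0.0079, "z": 0, "wx": 0, "wy": 0, "wz": 0, "grip": 1}
    - {"x": 0.034, "y": -0.0079, "z": 0, "wx": 0, "wy": 0, "wz": 0, "grip": 1}
    - {"x": 0.034, "y": -0.0079, "z": 0, "wx": 0, "wy": 0, "wz": 0, "grip": 1}
    - {"x": 0.034, "y": -0.0079, "z": 0.017, "wx": 0, "wy": 0, "wz": 0, "grip": 1}
    - {"x": 0.034, "y": -0.0079, "z": 0.017, "wx": 0, "wy": 0, "wz": 0, "grip": 1}
    - {"x": 0.034, "y": -0.0079, "z": 0.017, "wx": 0, "wy": 0, "wz": 0, "grip": 1}
    - {"x": 0.034, "y": -0.0079, "z": 0.017, "wx": 0, "wy": 0, "wz": 0, "grip": 1}
    - {"x": 0.034, "y": -0.0079, "z": 0.017, "wx": 0, "wy": 0, "wz": 0, "grip": 1}
    - {"x": 0.034, "y": -0.0079, "z": 0, "wx": 0, "wy": 0, "wz": 0, "grip": 1}
    - {"x": 0, "y": 0, "z": 0, "wx": 0, "wy": 0, "wz": 1.8, "grip": 1}
    - {"x": 0, "y": 0, "z": 0, "wx": 0, "wy": 0, "wz": 0, "grip": 1}

```text
clock: 2.22
eef_pos: [603.5, -285.6, 120.1]
eef_rot: [-3.141, 0.001, 0.229]
wrist_force: [0.7, -1.4, 1.3]
finger_gap: 93.9
```

```bash
python3 - <<'E'
from h import *
togo(604,-285,22,13.1)
p,d=manip.camera("side");cv2.imwrite("pics/s1.png",p[:,:,::-1])
E
```

```text
t 2.225 pos [ 603.5 -285.6  120.1] shift mm [ 0.7 -0.4 98.1] turn [-0.02  0.04  0.02] f [ 0.7 -1.4  1.3] gap 93.9 j6 0.85
```

View pics/s1.png

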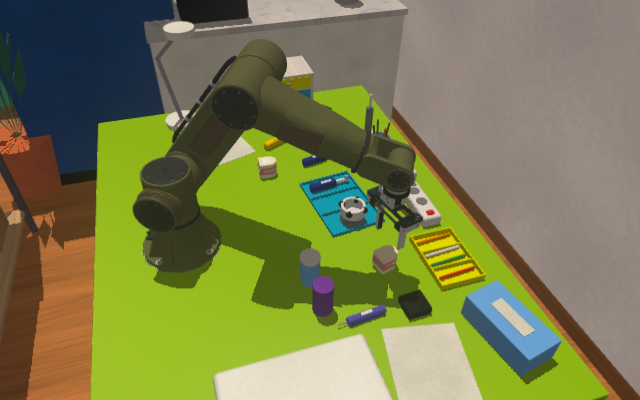

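The gripper is straight above the model at (385,258), with its fingers clear on both sides. I descend and grip.

play_rows:
  commands:
    - {"x": 0, "y": 0, "z": 0.02, "wx": 0, "wy": 0, "wz": 0, "grip": 1}
    - {"x": 0, "y": 0, "z": 0.02, "wx": 0, "wy": 0, "wz": 0, "grip": 1}
    - {"x": 0, "y": 0, "z": 0.02, "wx": 0, "wy": 0, "wz": 0, "grip": 1}
    - {"x": 0, "y": 0, "z": 0.02, "wx": 0, "wy": 0, "wz": 0, "grip": 1}
    - {"x": 0, "y": 0, "z": 0.018, "wx": 0, "wy": 0, "wz": 0, "grip": 1}
    - {"x": 0, "y": 0, "z": 0, "wx": 0, "wy": 0, "wz": 0, "grip": 0.3}
    - {"x": 0, "y": 0, "z": 0, "wx": 0, "wy": 0, "wz": 0, "grip": 0.3}
    - {"x": 0, "y": 0, "z": 0, "wx": 0, "wy": 0, "wz": 0, "grip": 0.3}
    - {"x": 0, "y": 0, "z": 0, "wx": 0, "wy": 0, "wz": 0, "grip": 0.3}
    - {"x": 0, "y": 0, "z": 0, "wx": 0, "wy": 0, "wz": 0, "grip": 0.3}
  squeeze: 25

```text
clock: 3.52
eef_pos: [604.2, -285.6, 23.0]
eef_rot: [3.141, -0.001, 0.229]
wrist_force: [-0.2, -0.5, 2.8]
finger_gap: 53.9
```

```bash
python3 - <<'E'
from h import *
togo(604,-285,140,13.1)
E
```

```text
t 3.525 pos [ 604.2 -285.6   23. ] shift mm [  -0.    -0.5 -117. ] turn [ 0.04 -0.03  0.04] f [-0.2 -0.5  2.8] gap 53.9 j6 0.85
```

play_rows:
  commands:
    - {"x": 0, "y": 0, "z": -0.03, "wx": 0, "wy": 0, "wz": 0, "grip": 0.3}
    - {"x": 0, "y": 0, "z": -0.04, "wx": 0, "wy": 0, "wz": 0, "grip": 0.3}
    - {"x": 0, "y": 0, "z": -0.04, "wx": 0, "wy": 0, "wz": 0, "grip": 0.3}
    - {"x": 0.0023, "y": -0.0337, "z": 0, "wx": 0, "wy": 0, "wz": 0, "grip": 0.3}
    - {"x": 0.0023, "y": -0.0337, "z": 0, "wx": 0, "wy": 0, "wz": 0, "grip": 0.3}
    - {"x": 0.0023, "y": -0.0337, "z": 0, "wx": 0, "wy": 0, "wz": 0, "grip": 0.3}
    - {"x": 0.0023, "y": -0.0337, "z": 0, "wx": 0, "wy": 0, "wz": 0, "grip": 0.3}
    - {"x": 0.0023, "y": -0.0337, "z": 0, "wx": 0, "wy": 0, "wz": 0, "grip": 0.3}
    - {"x": 0.0023, "y": -0.0337, "z": 0, "wx": 0, "wy": 0, "wz": 0, "grip": 0.3}
    - {"x": 0.0023, "y": -0.0337, "z": 0, "wx": 0, "wy": 0, "wz": 0, "grip": 0.3}
    - {"x": 0.0023, "y": -0.0337, "z": 0, "wx": 0, "wy": 0, "wz": 0, "grip": 0.3}
    - {"x": 0.0023, "y": -0.0337, "z": 0, "wx": 0, "wy": 0, "wz": 0, "grip": 0.3}
    - {"x": 0.0023, "y": -0.0337, "z": 0, "wx": 0, "wy": 0, "wz": 0, "grip": 0.3}
    - {"x": 0, "y": 0, "z": 0, "wx": 0, "wy": 0, "wz": 4.5, "grip": 0.3}
    - {"x": 0, "y": 0, "z": 0, "wx": 0, "wy": 0, "wz": 4.4, "grip": 0.3}
    - {"x": 0, "y": 0, "z": 0, "wx": 0, "wy": 0, "wz": 0, "grip": 0.3}

```text
clock: 5.52
eef_pos: [549.7, 48.1, 132.4]
eef_rot: [-3.142, 0.0, 0.075]
wrist_force: [-0.4, 0.6, -1.6]
finger_gap: 53.9
```

```bash
python3 - <<'E'
from h import *
togo(550,48,23,4.2)
p,d=manip.camera("side");cv2.imwrite("pics/s2.png",p[:,:,::-1])
E
```

```text
t 5.525 pos [549.7  48.1 132.4] shift mm [4.000e-01 1.000e-01 1.094e+02] turn [-0.    0.01  0.08] f [-0.4  0.6 -1.6] gap 53.9 j6 1.52
```

View pics/s2.png

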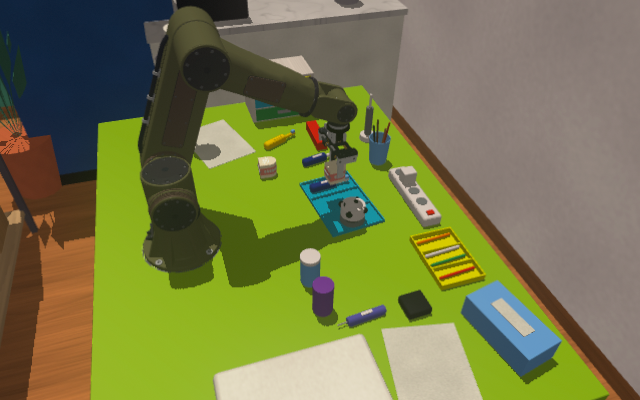

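The model is held upright above the middle bay, at about (340,170). I lower it, release it with a small opening, and rise.

play_rows:
  commands:
    - {"x": 0, "y": 0, "z": 0.025, "wx": 0, "wy": 0, "wz": 0, "grip": 0.3}
    - {"x": 0, "y": 0, "z": 0.025, "wx": 0, "wy": 0, "wz": 0, "grip": 0.3}
    - {"x": 0, "y": 0, "z": 0.025, "wx": 0, "wy": 0, "wz": 0, "grip": 0.3}
    - {"x": 0, "y": 0, "z": 0.02, "wx": 0, "wy": 0, "wz": 0, "grip": 0.3}
    - {"x": 0, "y": 0, "z": 0.01, "wx": 0, "wy": 0, "wz": 0, "grip": 0.3}
    - {"x": 0, "y": 0, "z": 0.004, "wx": 0, "wy": 0, "wz": 0, "grip": 0.3}
    - {"x": 0, "y": 0, "z": 0, "wx": 0, "wy": 0, "wz": 0, "grip": 0.3}
    - {"x": 0, "y": 0, "z": 0, "wx": 0, "wy": 0, "wz": 0, "grip": 0.7}
    - {"x": 0, "y": 0, "z": 0, "wx": 0, "wy": 0, "wz": 0, "grip": 0.7}
    - {"x": 0, "y": 0, "z": 0, "wx": 0, "wy": 0, "wz": 0, "grip": 0.7}
    - {"x": 0, "y": 0, "z": -0.02, "wx": 0, "wy": 0, "wz": 0, "grip": 0.7}
    - {"x": 0, "y": 0, "z": -0.04, "wx": 0, "wy": 0, "wz": 0, "grip": 0.7}
    - {"x": 0, "y": 0, "z": -0.05, "wx": 0, "wy": 0, "wz": 0, "grip": 0.7}
    - {"x": 0, "y": 0, "z": -0.05, "wx": 0, "wy": 0, "wz": 0, "grip": 1}

```text
clock: 7.32
eef_pos: [549.6, 48.0, 185.2]
eef_rot: [-3.142, -0.0, 0.074]
wrist_force: [0.0, 0.5, 0.4]
finger_gap: 72.3
```

```bash
python3 - <<'E'
from h import *
togo(359.2,-273.5,180,90)
E
```

```text
t 7.325 pos [549.6  48.  185.2] shift mm [-213.6  306.5    5.2] turn [  0.    -0.   -85.76] f [0.  0.5 0.4] gap 72.3 j6 1.52
```

play_rows:
  commands:
    - {"x": -0.0213, "y": 0.0306, "z": 0, "wx": 0, "wy": 0, "wz": 0, "grip": 1}
    - {"x": -0.0213, "y": 0.0306, "z": 0, "wx": 0, "wy": 0, "wz": 0, "grip": 1}
    - {"x": -0.0213, "y": 0.0306, "z": 0, "wx": 0, "wy": 0, "wz": 0, "grip": 1}
    - {"x": -0.0213, "y": 0.0306, "z": 0, "wx": 0, "wy": 0, "wz": 0, "grip": 1}
    - {"x": -0.0213, "y": 0.0306, "z": 0, "wx": 0, "wy": 0, "wz": 0, "grip": 1}
    - {"x": -0.0213, "y": 0.0306, "z": 0, "wx": 0, "wy": 0, "wz": 0, "grip": 1}
    - {"x": -0.0213, "y": 0.0306, "z": 0, "wx": 0, "wy": 0, "wz": 0, "grip": 1}
    - {"x": -0.0213, "y": 0.0306, "z": 0, "wx": 0, "wy": 0, "wz": 0, "grip": 1}
    - {"x": -0.0213, "y": 0.0306, "z": 0, "wx": 0, "wy": 0, "wz": 0, "grip": 1}
    - {"x": -0.0213, "y": 0.0306, "z": 0, "wx": 0, "wy": 0, "wz": 0, "grip": 1}
    - {"x": 0, "y": 0, "z": 0, "wx": 0, "wy": 0, "wz": -10, "grip": 1}
    - {"x": 0, "y": 0, "z": 0, "wx": 0, "wy": 0, "wz": -10, "grip": 1}
    - {"x": 0, "y": 0, "z": 0, "wx": 0, "wy": 0, "wz": -10, "grip": 1}
    - {"x": 0, "y": 0, "z": 0, "wx": 0, "wy": 0, "wz": -10, "grip": 1}
    - {"x": 0, "y": 0, "z": 0, "wx": 0, "wy": 0, "wz": -10, "grip": 1}
    - {"x": 0, "y": 0, "z": 0, "wx": 0, "wy": 0, "wz": -10, "grip": 1}
    - {"x": 0, "y": 0, "z": 0, "wx": 0, "wy": 0, "wz": -10, "grip": 1}
    - {"x": 0, "y": 0, "z": 0, "wx": 0, "wy": 0, "wz": -10, "grip": 1}
    - {"x": 0, "y": 0, "z": 0, "wx": 0, "wy": 0, "wz": -5.8, "grip": 1}
    - {"x": 0, "y": 0, "z": 0, "wx": 0, "wy": 0, "wz": 0, "grip": 1}

```text
clock: 9.82
eef_pos: [360.0, -272.9, 183.6]
eef_rot: [3.141, 0.0, 1.571]
wrist_force: [0.5, 0.3, 1.0]
finger_gap: 94.1
```

```bash
python3 - <<'E'
from h import *
togo(359.2,-273.5,56,90)
p,d=manip.camera("side");cv2.imwrite("pics/s3.png",p[:,:,::-1])
p,d=manip.camera("top");np.savez("top1.npz",p=p,d=d);cv2.imwrite("pics/t3.png",p[:,:,::-1])
W=pts("top",d)
w=W[130:215,285:316];m=(w[...,2]>45)&(w[...,2]<90);q=w[m];print(len(q),cv2.minAreaRect(q[:,:2].astype(np.float32)),np.median(q[:,2]))
w=W[140:190,318:362];m=(w[...,2]>58)&(w[...,2]<80);q=w[m];print(len(q),cv2.minAreaRect(q[:,:2].astype(np.float32)),np.median(q[:,2]))
E
```

```text
t 9.825 pos [ 360.  -272.9  183.6] shift mm [ -0.6  -0.8 127.6] turn [0.01 0.01 0.  ] f [0.5 0.3 1. ] gap 94.1 j6 -0.73
450 ((549.4733276367188, 50.131744384765625), (65.77272033691406, 54.04404067993164), 3.9094953536987305) 59.53224176037581
457 ((576.7820434570312, -54.4766960144043), (84.7507553100586, 84.27266693115234), 1.538376808166504) 66.78401680970941
```

View pics/s3.png

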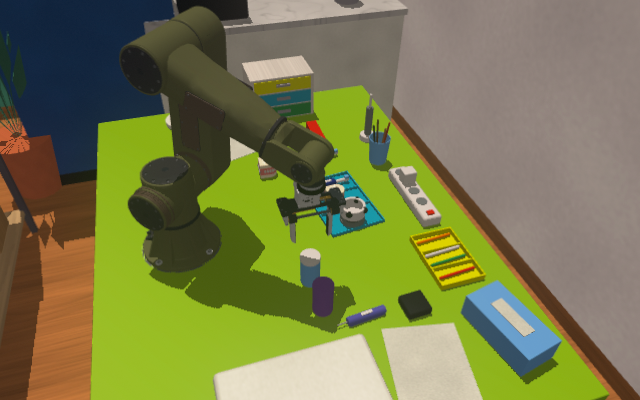

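View pics/t3.png

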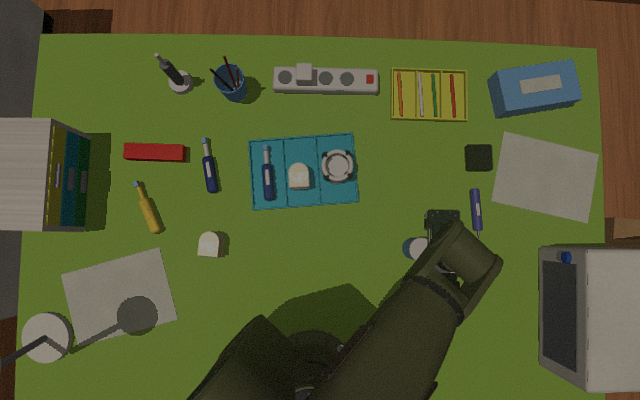

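```bash
cat >> h.py <<'E'
from scipy.optimize import least_squares
def circ(q,r):
    f=lambda c:np.hypot(q[:,0]-c[0],q[:,1]-c[1])-r
    s=least_squares(f,q[:,:2].mean(0)+[10,20],loss="soft_l1",f_scale=1.0);
    return s.x.round(1),np.std(f(s.x)).round(2)
E
python3 - <<'E'
from h import *
z=np.load("side0.npz");p,d=z["p"],z["d"];W=pts("side",d)
def sel(u0,u1,v0,v1,zl,zh):
    w=W[v0:v1,u0:u1].reshape(-1,3);return w[(w[:,2]>zl)&(w[:,2]<zh)]
q=sel(295,326,245,292,15,90);print("cup",len(q),circ(q,30),q.min(0).round(),q.max(0).round())
q=sel(295,326,240,275,104,125);print("lid",len(q),np.median(q[:,2]),cv2.minEnclosingCircle(q[:,:2].astype(np.float32)))
q=sel(333,372,195,230,36,60);m=np.hypot(q[:,0]-577,q[:,1]+55)>38;q=q[m&(q[:,1]<-50)];print("hold out",len(q),circ(q,43))
q=sel(333,372,190,225,62,80);print("rim",len(q),np.median(q[:,2]),cv2.minEnclosingCircle(q[:,:2].astype(np.float32)))
z=np.load("top0.npz");W=pts("top",z["d"])
q=sel(400,437,232,270,103,125);print("lid top",np.median(q[:,2]),cv2.minEnclosingCircle(q[:,:2].astype(np.float32)))
q=sel(316,362,140,190,62,80);print("rim top",np.median(q[:,2]),cv2.minEnclosingCircle(q[:,:2].astype(np.float32)))
E
```

```text
cup 299 (array([ 357.7, -275.4]), np.float64(4.82)) [ 327. -381.   15.] [ 384. -267.   89.]
lid 283 109.3856600515067 ((358.39080810546875, -277.5472717285156), 33.11845779418945)
hold out 119 (array([578.6, -56.9]), np.float64(3.08))
rim 212 67.13173720413036 ((577.7542114257812, -58.466373443603516), 51.7962646484375)
lid top 109.67213779774512 ((358.19390869140625, -274.24017333984375), 31.31247901916504)
rim top 67.16567415567815 ((576.518798828125, -54.67884826660156), 50.693946838378906)
```

play_rows:
  commands:
    - {"x": -0.0024, "y": -0.0015, "z": 0.02, "wx": 0, "wy": 0, "wz": 0, "grip": 1}
    - {"x": 0, "y": 0, "z": 0.025, "wx": 0, "wy": 0, "wz": 0, "grip": 1}
    - {"x": 0, "y": 0, "z": 0.025, "wx": 0, "wy": 0, "wz": 0, "grip": 1}
    - {"x": 0, "y": 0, "z": 0.025, "wx": 0, "wy": 0, "wz": 0, "grip": 1}
    - {"x": 0, "y": 0, "z": 0.02, "wx": 0, "wy": 0, "wz": 0, "grip": 1}
    - {"x": 0, "y": 0, "z": 0.0125, "wx": 0, "wy": 0, "wz": 0, "grip": 1}
    - {"x": 0, "y": 0, "z": 0, "wx": 0, "wy": 0, "wz": 0, "grip": 1}
    - {"x": 0, "y": 0, "z": 0, "wx": 0, "wy": 0, "wz": 0, "grip": 0.3}
    - {"x": 0, "y": 0, "z": 0, "wx": 0, "wy": 0, "wz": 0, "grip": 0.3}
    - {"x": 0, "y": 0, "z": 0, "wx": 0, "wy": 0, "wz": 0, "grip": 0.3}
    - {"x": 0, "y": 0, "z": 0, "wx": 0, "wy": 0, "wz": 0, "grip": 0.3}
    - {"x": 0, "y": 0, "z": 0, "wx": 0, "wy": 0, "wz": 0, "grip": 0.3}
  squeeze: 45

```text
clock: 11.42
eef_pos: [358.6, -275.4, 56.2]
eef_rot: [3.141, 0.0, 1.571]
wrist_force: [-0.5, 0.2, 2.7]
finger_gap: 61.1
```

```bash
python3 - <<'E'
from h import *
togo(577.3,-56.3,150,90)
E
```

```text
t 11.425 pos [ 358.6 -275.4   56.2] shift mm [219.  218.9 -93.8] turn [0.02 0.02 0.04] f [-0.5  0.2  2.7] gap 61.1 j6 -0.74
```

play_rows:
  commands:
    - {"x": 0, "y": 0, "z": -0.02, "wx": 0, "wy": 0, "wz": 0, "grip": 0.3}
    - {"x": 0, "y": 0, "z": -0.035, "wx": 0, "wy": 0, "wz": 0, "grip": 0.3}
    - {"x": 0, "y": 0, "z": -0.035, "wx": 0, "wy": 0, "wz": 0, "grip": 0.3}
    - {"x": 0.0219, "y": 0.0219, "z": 0, "wx": 0, "wy": 0, "wz": 0, "grip": 0.3}
    - {"x": 0.0219, "y": 0.0219, "z": 0, "wx": 0, "wy": 0, "wz": 0, "grip": 0.3}
    - {"x": 0.0219, "y": 0.0219, "z": 0, "wx": 0, "wy": 0, "wz": 0, "grip": 0.3}
    - {"x": 0.0219, "y": 0.0219, "z": 0, "wx": 0, "wy": 0, "wz": 0, "grip": 0.3}
    - {"x": 0.0219, "y": 0.0219, "z": 0, "wx": 0, "wy": 0, "wz": 0, "grip": 0.3}
    - {"x": 0.0219, "y": 0.0219, "z": 0, "wx": 0, "wy": 0, "wz": 0, "grip": 0.3}
    - {"x": 0.0219, "y": 0.0219, "z": 0, "wx": 0, "wy": 0, "wz": 0, "grip": 0.3}
    - {"x": 0.0219, "y": 0.0219, "z": 0, "wx": 0, "wy": 0, "wz": 0, "grip": 0.3}
    - {"x": 0.0219, "y": 0.0219, "z": 0, "wx": 0, "wy": 0, "wz": 0, "grip": 0.3}
    - {"x": 0.0219, "y": 0.0219, "z": 0, "wx": 0, "wy": 0, "wz": 0, "grip": 0.3}
    - {"x": 0, "y": 0, "z": 0, "wx": 0, "wy": 0, "wz": 0, "grip": 0.3}
    - {"x": 0, "y": 0, "z": 0, "wx": 0, "wy": 0, "wz": 0, "grip": 0.3}

```text
clock: 13.3
eef_pos: [576.8, -56.4, 145.6]
eef_rot: [-3.141, 0.0, 1.572]
wrist_force: [0.8, -0.0, -1.0]
finger_gap: 61.2
```

```bash
python3 - <<'E'
from h import *
togo(577.3,-56.3,150,90)
p,d=manip.camera("side");np.savez("side4.npz",p=p,d=d)
c=cv2.resize(p[120:240,280:420],None,fx=5,fy=5,interpolation=cv2.INTER_CUBIC)
cv2.imwrite("pics/s4.png",c[:,:,::-1])
E
```

```text
t 13.3 pos [576.8 -56.4 145.6] shift mm [ 0.1  0.5 -4.4] turn [-0.05  0.    0.04] f [ 0.8 -0.  -1. ] gap 61.2 j6 -0.16
```

View pics/s4.png

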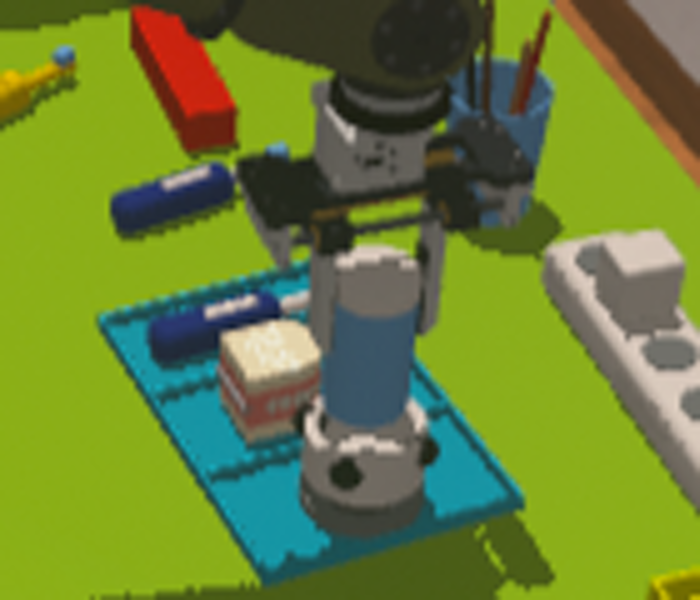

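The cup hangs straight above the holder ring, around (365,405) in the crop. Next I compare the two axes within the side view.

```bash
python3 - <<'E'
from h import *
z=np.load("side4.npz");p,d=z["p"],z["d"];W=pts("side",d)
hsv=cv2.cvtColor(p,cv2.COLOR_RGB2HSV)
def sel(u0,u1,v0,v1,zl,zh,mask=None):
    w=W[v0:v1,u0:u1];m=(w[...,2]>zl)&(w[...,2]<zh)
    if mask is not None:m&=mask[v0:v1,u0:u1]
    return w[m]
blue=(hsv[...,0]>95)&(hsv[...,0]<115)&(hsv[...,1]>80)
q=sel(342,366,180,206,95,185,blue);print("cup",len(q),circ(q,30),q.min(0).round(),q.max(0).round())
hi=q[q[:,2]>145];lo=q[q[:,2]<125];print(len(hi),circ(hi,30),len(lo),circ(lo,30))
q=sel(338,368,198,228,36,62);a=np.hypot(q[:,0]-577,q[:,1]+56);q=q[(a>38)&(a<48)&(q[:,1]<-55)];print("hold",len(q),circ(q,43))
z=np.load("side0.npz");W=pts("side",z["d"])
q=sel(338,368,198,228,36,62);a=np.hypot(q[:,0]-577,q[:,1]+56);q=q[(a>38)&(a<48)&(q[:,1]<-55)];print("hold0",len(q),circ(q,43))
# silhouettes columns
for v in (186,190,194,198): c=np.where(blue[v,335:375])[0]+335;print(v,c.min(),c.max())
E
```

```text
cup 331 (array([576.3, -56.3]), np.float64(2.54)) [546. -92.  96.] [603. -48. 184.]
137 (array([576.9, -55.9]), np.float64(2.56)) 113 (array([576.1, -56.6]), np.float64(2.48))
hold 104 (array([578.4, -56.1]), np.float64(1.95))
hold0 104 (array([578.1, -56.4]), np.float64(2.13))
186 347 362
190 347 361
194 345 361
198 344 361
```

play_rows:
  commands:
    - {"x": 0, "y": 0.001, "z": 0.007, "wx": 0, "wy": 0, "wz": 0, "grip": 0.3}
    - {"x": 0, "y": 0, "z": 0.008, "wx": 0, "wy": 0, "wz": 0, "grip": 0.3}
    - {"x": 0, "y": 0, "z": 0.007, "wx": 0, "wy": 0, "wz": 0, "grip": 0.3}
    - {"x": 0, "y": 0, "z": 0.004, "wx": 0, "wy": 0, "wz": 0, "grip": 0.3}
    - {"x": 0, "y": 0, "z": 0, "wx": 0, "wy": 0, "wz": 0, "grip": 0.3}

```text
clock: 13.98
eef_pos: [578.2, -56.1, 119.6]
eef_rot: [-3.141, -0.0, 1.572]
wrist_force: [0.1, -0.2, -1.1]
finger_gap: 61.6
```

play_rows:
  commands:
    - {"x": 0, "y": 0, "z": 0.0006, "wx": 0, "wy": 0, "wz": 7, "grip": 0.3}
    - {"x": 0, "y": 0, "z": 0.0006, "wx": 0, "wy": 0, "wz": 7, "grip": 0.3}
    - {"x": 0, "y": 0, "z": 0.0006, "wx": 0, "wy": 0, "wz": 7, "grip": 0.3}
    - {"x": 0, "y": 0, "z": 0.0006, "wx": 0, "wy": 0, "wz": 7, "grip": 0.3}
    - {"x": 0, "y": 0, "z": 0.0006, "wx": 0, "wy": 0, "wz": -7, "grip": 0.3}
    - {"x": 0, "y": 0, "z": 0.0006, "wx": 0, "wy": 0, "wz": -7, "grip": 0.3}
    - {"x": 0, "y": 0, "z": 0.0006, "wx": 0, "wy": 0, "wz": -7, "grip": 0.3}
    - {"x": 0, "y": 0, "z": 0.0006, "wx": 0, "wy": 0, "wz": -7, "grip": 0.3}
    - {"x": 0, "y": 0, "z": 0.0006, "wx": 0, "wy": 0, "wz": -7, "grip": 0.3}
    - {"x": 0, "y": 0, "z": 0.0006, "wx": 0, "wy": 0, "wz": -7, "grip": 0.3}
    - {"x": 0, "y": 0, "z": 0.0006, "wx": 0, "wy": 0, "wz": -7, "grip": 0.3}
    - {"x": 0, "y": 0, "z": 0.0006, "wx": 0, "wy": 0, "wz": -7, "grip": 0.3}

```text
clock: 15.48
eef_pos: [579.2, -55.9, 113.5]
eef_rot: [3.139, 0.001, 2.064]
wrist_force: [3.3, 2.2, 0.3]
finger_gap: 61.4
```

play_rows:
  commands:
    - {"x": 0, "y": 0.0005, "z": 0.0006, "wx": 0, "wy": 0, "wz": 7, "grip": 0.3}
    - {"x": 0, "y": 0, "z": 0.0006, "wx": 0, "wy": 0, "wz": 7, "grip": 0.3}
    - {"x": 0, "y": 0, "z": 0.0006, "wx": 0, "wy": 0, "wz": 7, "grip": 0.3}
    - {"x": 0, "y": 0, "z": 0.0006, "wx": 0, "wy": 0, "wz": 7, "grip": 0.3}
    - {"x": 0, "y": 0, "z": 0.0006, "wx": 0, "wy": 0, "wz": 7, "grip": 0.3}
    - {"x": 0, "y": 0, "z": 0.0006, "wx": 0, "wy": 0, "wz": 7, "grip": 0.3}
    - {"x": 0, "y": 0, "z": 0.0006, "wx": 0, "wy": 0, "wz": 7, "grip": 0.3}
    - {"x": 0, "y": 0, "z": 0.0006, "wx": 0, "wy": 0, "wz": 7, "grip": 0.3}

```text
clock: 16.48
eef_pos: [579.5, -56.1, 109.0]
eef_rot: [3.139, -0.0, 1.079]
wrist_force: [0.9, -0.3, 2.5]
finger_gap: 61.3
```

play_rows:
  commands:
    - {"x": 0, "y": 0, "z": 0.0006, "wx": 0, "wy": 0, "wz": -7, "grip": 0.3}
    - {"x": 0, "y": 0, "z": 0.0006, "wx": 0, "wy": 0, "wz": -7, "grip": 0.3}
    - {"x": 0, "y": 0, "z": 0.0006, "wx": 0, "wy": 0, "wz": -7, "grip": 0.3}
    - {"x": 0, "y": 0, "z": 0.0006, "wx": 0, "wy": 0, "wz": -7, "grip": 0.3}
    - {"x": 0, "y": 0, "z": 0.0006, "wx": 0, "wy": 0, "wz": -7, "grip": 0.3}
    - {"x": 0, "y": 0, "z": 0.0006, "wx": 0, "wy": 0, "wz": -7, "grip": 0.3}
    - {"x": 0, "y": 0, "z": 0.0006, "wx": 0, "wy": 0, "wz": -7, "grip": 0.3}
    - {"x": 0, "y": 0, "z": 0.0006, "wx": 0, "wy": 0, "wz": -7, "grip": 0.3}

```text
clock: 17.48
eef_pos: [579.5, -56.0, 104.2]
eef_rot: [3.14, 0.001, 2.064]
wrist_force: [1.0, 0.5, 3.4]
finger_gap: 61.4
```

play_rows:
  commands:
    - {"x": 0, "y": 0, "z": 0.0005, "wx": 0, "wy": 0, "wz": 7, "grip": 0.3}
    - {"x": 0, "y": 0, "z": 0.0005, "wx": 0, "wy": 0, "wz": 7, "grip": 0.3}
    - {"x": 0, "y": 0, "z": 0.0005, "wx": 0, "wy": 0, "wz": 7, "grip": 0.3}
    - {"x": 0, "y": 0, "z": 0.0005, "wx": 0, "wy": 0, "wz": 7, "grip": 0.3}
    - {"x": 0, "y": 0, "z": 0.0005, "wx": 0, "wy": 0, "wz": 7, "grip": 0.3}
    - {"x": 0, "y": 0, "z": 0.0005, "wx": 0, "wy": 0, "wz": 7, "grip": 0.3}
    - {"x": 0, "y": 0, "z": 0.0005, "wx": 0, "wy": 0, "wz": 7, "grip": 0.3}
    - {"x": 0, "y": 0, "z": 0.0005, "wx": 0, "wy": 0, "wz": 7, "grip": 0.3}

```text
clock: 18.48
eef_pos: [579.4, -56.1, 100.0]
eef_rot: [3.139, -0.0, 1.08]
wrist_force: [1.7, -1.3, 1.2]
finger_gap: 61.4
```

play_rows:
  commands:
    - {"x": 0, "y": 0, "z": 0.0005, "wx": 0, "wy": 0, "wz": -7, "grip": 0.3}
    - {"x": 0, "y": 0, "z": 0.0005, "wx": 0, "wy": 0, "wz": -7, "grip": 0.3}
    - {"x": 0, "y": 0, "z": 0.0005, "wx": 0, "wy": 0, "wz": -7, "grip": 0.3}
    - {"x": 0, "y": 0, "z": 0.0005, "wx": 0, "wy": 0, "wz": -7, "grip": 0.3}
    - {"x": 0, "y": 0, "z": 0.0005, "wx": 0, "wy": 0, "wz": -7, "grip": 0.3}
    - {"x": 0, "y": 0, "z": 0.0005, "wx": 0, "wy": 0, "wz": -7, "grip": 0.3}
    - {"x": 0, "y": 0, "z": 0.0005, "wx": 0, "wy": 0, "wz": -7, "grip": 0.3}
    - {"x": 0, "y": 0, "z": 0.0005, "wx": 0, "wy": 0, "wz": -7, "grip": 0.3}

```text
clock: 19.48
eef_pos: [579.3, -55.9, 95.8]
eef_rot: [3.14, 0.001, 2.064]
wrist_force: [0.5, 0.2, 0.3]
finger_gap: 61.2
```

```bash
python3 - <<'E'
from h import *
togo(578,-56,90,90)
p,d=manip.camera("side");np.savez("side5.npz",p=p,d=d)
c=cv2.resize(p[120:240,280:420],None,fx=5,fy=5,interpolation=cv2.INTER_CUBIC)
cv2.imwrite("pics/s5.png",c[:,:,::-1])
W=pts("side",d);w=W[150:200,335:380]
m=(np.hypot(w[...,0]-579,w[...,1]+56)<25)&(w[...,2]>120)&(w[...,2]<165);print(np.median(w[m][:,2]),m.sum(), np.percentile(w[m][:,2],[10,50,90]))
for f in("side0","side4","side5"):
    w=pts("side",np.load(f+".npz")["d"])[195:235,335:372];a=np.hypot(w[...,0]-578,w[...,1]+56)
    m=(a>34)&(a<42)&(w[...,1]<-70)&(w[...,2]>50);print(f,m.sum(),np.percentile(w[m][:,2],[50,75,90]))
E
```

```text
t 19.475 pos [579.3 -55.9  95.8] shift mm [ 0.5 -1.2  5.8] turn [9.000e-02 2.000e-02 2.824e+01] f [0.5 0.2 0.3] gap 61.2 j6 -0.65
148.71021692621846 68 [144.98993754 148.71021693 152.0355548 ]
side0 51 [66.92707333 68.26178939 70.3261336 ]
side4 79 [ 67.83287385 109.41324351 127.71211106]
side5 85 [ 69.28868333 111.37836041 122.67681262]
```

View pics/s5.png

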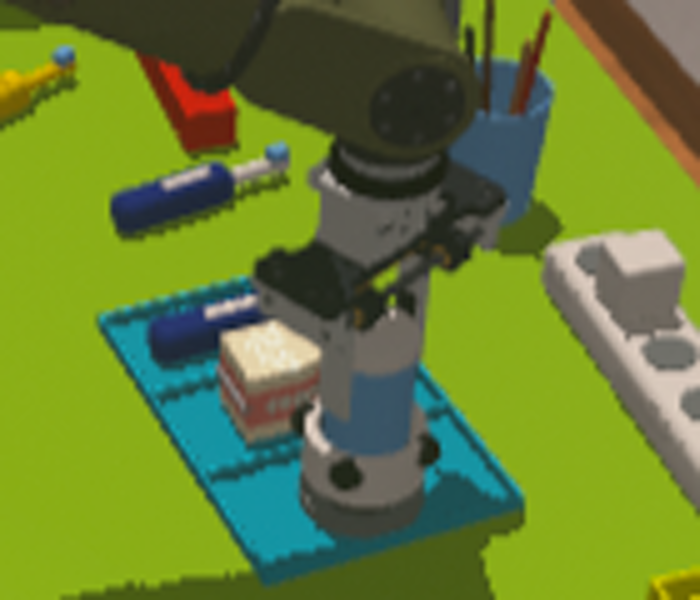

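The cup is going in straight, with its lid top at about 149 mm, the holder at rest and the force small. Two more strokes.

play_rows:
  commands:
    - {"x": 0, "y": 0, "z": 0.0005, "wx": 0, "wy": 0, "wz": 7, "grip": 0.3}
    - {"x": 0, "y": 0, "z": 0.0005, "wx": 0, "wy": 0, "wz": 7, "grip": 0.3}
    - {"x": 0, "y": 0, "z": 0.0005, "wx": 0, "wy": 0, "wz": 7, "grip": 0.3}
    - {"x": 0, "y": 0, "z": 0.0005, "wx": 0, "wy": 0, "wz": 7, "grip": 0.3}
    - {"x": 0, "y": 0, "z": 0.0004, "wx": 0, "wy": 0, "wz": 7, "grip": 0.3}
    - {"x": 0, "y": 0, "z": 0.0004, "wx": 0, "wy": 0, "wz": 7, "grip": 0.3}
    - {"x": 0, "y": 0, "z": 0.0004, "wx": 0, "wy": 0, "wz": 7, "grip": 0.3}
    - {"x": 0, "y": 0, "z": 0.0004, "wx": 0, "wy": 0, "wz": 7, "grip": 0.3}

```text
clock: 20.52
eef_pos: [579.3, -56.1, 92.1]
eef_rot: [3.14, 0.0, 1.078]
wrist_force: [0.8, -2.0, 0.6]
finger_gap: 61.3
```

play_rows:
  commands:
    - {"x": 0, "y": 0, "z": 0.0004, "wx": 0, "wy": 0, "wz": -7, "grip": 0.3}
    - {"x": 0, "y": 0, "z": 0.0004, "wx": 0, "wy": 0, "wz": -7, "grip": 0.3}
    - {"x": 0, "y": 0, "z": 0.0004, "wx": 0, "wy": 0, "wz": -7, "grip": 0.3}
    - {"x": 0, "y": 0, "z": 0.0004, "wx": 0, "wy": 0, "wz": -7, "grip": 0.3}
    - {"x": 0, "y": 0, "z": 0.0003, "wx": 0, "wy": 0, "wz": -7, "grip": 0.3}
    - {"x": 0, "y": 0, "z": 0.0003, "wx": 0, "wy": 0, "wz": -7, "grip": 0.3}
    - {"x": 0, "y": 0, "z": 0.0002, "wx": 0, "wy": 0, "wz": -7, "grip": 0.3}
    - {"x": 0, "y": 0, "z": 0.0002, "wx": 0, "wy": 0, "wz": -7, "grip": 0.3}

```text
clock: 21.52
eef_pos: [579.3, -56.0, 89.7]
eef_rot: [3.14, 0.001, 2.061]
wrist_force: [1.1, 0.6, 1.8]
finger_gap: 60.8
```

play_rows:
  commands:
    - {"x": 0, "y": 0, "z": 0.0003, "wx": 0, "wy": 0, "wz": 7, "grip": 0.3}
    - {"x": 0, "y": 0, "z": 0.0003, "wx": 0, "wy": 0, "wz": 7, "grip": 0.3}
    - {"x": 0, "y": 0, "z": 0.0003, "wx": 0, "wy": 0, "wz": 7, "grip": 0.3}
    - {"x": 0, "y": 0, "z": 0.0003, "wx": 0, "wy": 0, "wz": 7, "grip": 0.3}
    - {"x": 0, "y": 0, "z": 0.0002, "wx": 0, "wy": 0, "wz": 7, "grip": 0.3}
    - {"x": 0, "y": 0, "z": 0.0002, "wx": 0, "wy": 0, "wz": 7, "grip": 0.3}

```text
clock: 22.28
eef_pos: [579.3, -56.0, 88.2]
eef_rot: [3.14, 0.0, 1.322]
wrist_force: [-1.0, 0.3, 3.9]
finger_gap: 61.3
```

play_rows:
  commands:
    - {"x": 0, "y": 0, "z": 0.0002, "wx": 0, "wy": 0, "wz": -7, "grip": 0.3}
    - {"x": 0, "y": 0, "z": 0.0002, "wx": 0, "wy": 0, "wz": -7, "grip": 0.3}
    - {"x": 0, "y": 0, "z": 0.0002, "wx": 0, "wy": 0, "wz": -7, "grip": 0.3}
    - {"x": 0, "y": 0, "z": 0.0002, "wx": 0, "wy": 0, "wz": -7, "grip": 0.3}
    - {"x": 0, "y": 0, "z": 0.0002, "wx": 0, "wy": 0, "wz": -7, "grip": 0.3}
    - {"x": 0, "y": 0, "z": 0.0002, "wx": 0, "wy": 0, "wz": -7, "grip": 0.3}

```text
clock: 23.02
eef_pos: [579.5, -56.1, 87.2]
eef_rot: [3.14, 0.001, 2.061]
wrist_force: [0.7, 0.2, 4.1]
finger_gap: 61.6
```

```bash
python3 - <<'E'
from h import *
togo(578,-56,90,90)
p,d=manip.camera("side");np.savez("side6.npz",p=p,d=d)
W=pts("side",d);w=W[150:200,335:380]
m=(np.hypot(w[...,0]-579,w[...,1]+56)<25)&(w[...,2]>120)&(w[...,2]<165);print(m.sum(), np.percentile(w[m][:,2],[10,50,90]))
for f in("side0","side5","side6"):
    w=pts("side",np.load(f+".npz")["d"])[205:235,335:372];a=np.hypot(w[...,0]-578,w[...,1]+56)
    m=(a>35)&(a<41)&(w[...,1]<-75)&(w[...,2]>50)&(w[...,2]<80);print(f,m.sum(),np.percentile(w[m][:,2],[25,50,75]))
E
```

```text
t 23.025 pos [579.5 -56.1  87.2] shift mm [ 0.8 -1.3 -2.8] turn [ 0.12  0.04 28.11] f [0.7 0.2 4.1] gap 61.6 j6 -0.65
71 [137.34686897 141.60848788 144.45075097]
side0 37 [63.11330921 66.75413541 68.06667975]
side5 37 [65.73891897 67.5117077  69.28868333]
side6 30 [62.14886972 63.94408667 65.70863813]
```

The rim has dropped about 3 mm and the cup's underside is at about 31 mm, so the cup is home on the pressed floor. I ease up, release, and rise.

play_rows:
  commands:
    - {"x": 0, "y": 0, "z": -0.0008, "wx": 0, "wy": 0, "wz": 0, "grip": 0.3}
    - {"x": 0, "y": 0, "z": -0.0007, "wx": 0, "wy": 0, "wz": 0, "grip": 0.3}
    - {"x": 0, "y": 0, "z": 0, "wx": 0, "wy": 0, "wz": 0, "grip": 1}
    - {"x": 0, "y": 0, "z": 0, "wx": 0, "wy": 0, "wz": 0, "grip": 1}
    - {"x": 0, "y": 0, "z": 0, "wx": 0, "wy": 0, "wz": 0, "grip": 1}
    - {"x": 0, "y": 0, "z": 0, "wx": 0, "wy": 0, "wz": 0, "grip": 1}
    - {"x": 0, "y": 0, "z": -0.02, "wx": 0, "wy": 0, "wz": 0, "grip": 1}
    - {"x": 0, "y": 0, "z": -0.04, "wx": 0, "wy": 0, "wz": 0, "grip": 1}
    - {"x": 0, "y": 0, "z": -0.04, "wx": 0, "wy": 0, "wz": 0, "grip": 1}
    - {"x": 0, "y": 0, "z": -0.03, "wx": 0, "wy": 0, "wz": 0, "grip": 1}
    - {"x": -0.03, "y": -0.03, "z": 0, "wx": 0, "wy": 0, "wz": 0, "grip": 1}
    - {"x": -0.03, "y": -0.03, "z": 0, "wx": 0, "wy": 0, "wz": 0, "grip": 1}
    - {"x": -0.03, "y": -0.03, "z": 0, "wx": 0, "wy": 0, "wz": 0, "grip": 1}
    - {"x": -0.03, "y": -0.03, "z": 0, "wx": 0, "wy": 0, "wz": 0, "grip": 1}
    - {"x": -0.03, "y": -0.03, "z": 0, "wx": 0, "wy": 0, "wz": 0, "grip": 1}
    - {"x": 0, "y": 0, "z": 0, "wx": 0, "wy": 0, "wz": 0, "grip": 1}

```text
clock: 25.08
eef_pos: [516.0, -260.9, 217.4]
eef_rot: [-3.141, -0.0, 2.057]
wrist_force: [0.5, 0.5, 0.4]
finger_gap: 94.4
```

```bash
python3 - <<'E'
from h import *
togo(578,-56,90,90)
out=[]
for n in("side","top"):
    p,d=manip.camera(n);np.savez(n+"7.npz",p=p,d=d);out.append(p)
cv2.imwrite("pics/t7.png",out[1][:,:,::-1]);cv2.imwrite("pics/s7.png",out[0][:,:,::-1])
def lid(n,W,u0,u1,v0,v1,zl,zh):
    w=W[v0:v1,u0:u1];q=w[(w[...,2]>zl)&(w[...,2]<zh)]
    print(n,len(q),cv2.minAreaRect(q[:,:2].astype(np.float32)),q[:,2].min(),np.median(q[:,2]))
W=pts("top",np.load("top7.npz")["d"])
lid("lid top",W,315,365,130,195,130,165);lid("rim",W,315,365,135,195,58,80)
lid("jaw",W,283,316,140,205,45,90);lid("brA",W,258,280,140,205,15,60);lid("brB",W,196,222,135,200,15,60);lid("jawL",W,190,230,225,265,45,90)
w=pts("side",np.load("side7.npz")["d"])
for f in ("side0","side7"):
    w=pts("side",np.load(f+".npz")["d"])[205:235,335:372];a=np.hypot(w[...,0]-578,w[...,1]+56)
    m=(a>35)&(a<41)&(w[...,1]<-75)&(w[...,2]>50)&(w[...,2]<80);print(f,m.sum(),np.percentile(w[m][:,2],[25,50,75]))
E
```

```text
t 25.075 pos [ 516.  -260.9  217.4] shift mm [152.2 150.6 127.4] turn [-2.000e-02 -1.000e-02  2.785e+01] f [0.5 0.5 0.4] gap 94.4 j6 -1.02
lid top 468 ((577.4400024414062, -53.270652770996094), (59.8798942565918, 58.41386413574219), 0.859250009059906) 130.85879447195953 143.84398078052152
rim 358 ((576.1146850585938, -54.18364334106445), (83.00556945800781, 84.44419860839844), 6.358442783355713) 58.359013278000475 66.65708129888414
jaw 450 ((549.6950073242188, 50.45038986206055), (66.32616424560547, 53.81608581542969), 5.205132961273193) 45.416005474791916 59.641560383091736
brA 456 ((559.1409912109375, 137.6448974609375), (156.11329650878906, 29.208478927612305), 4.439864635467529) 15.427757222687344 27.514912857867838
brB 507 ((577.8115234375, 305.7102355957031), (160.47679138183594, 31.69894027709961), 12.93923568725586) 15.369174396882253 28.053603558910677
jawL 489 ((359.0094299316406, 285.2392578125), (56.35784149169922, 66.59597778320312), 85.0252456665039) 46.25720186932526 59.82585893921398
side0 37 [63.11330921 66.75413541 68.06667975]
side7 26 [64.30745369 67.19734544 68.85912295]
```

View pics/t7.png

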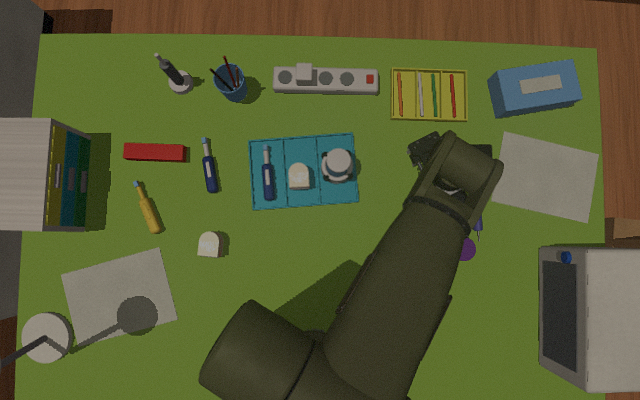

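View pics/s7.png

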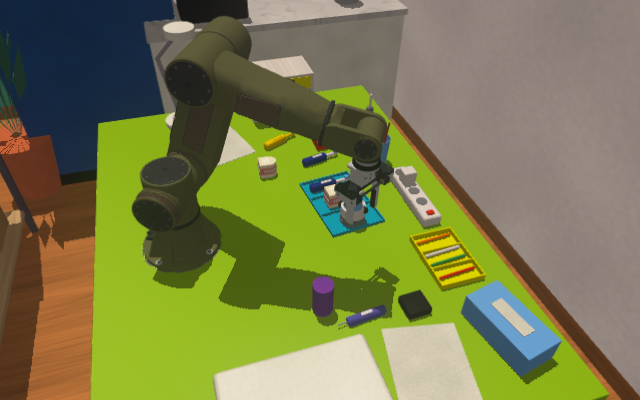

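The cup sits in the holder at (338,163) in the top view, the model is in the middle bay at (299,176), and the spares and bystanders look unmoved. Last I check the cup's tilt.

```bash
python3 - <<'E'
from h import *
def pl(f,u0,u1,v0,v1,zl,zh,c):
    w=pts("top",np.load(f)["d"])[v0:v1,u0:u1];q=w[(w[...,2]>zl)&(w[...,2]<zh)];q=q[np.hypot(q[:,0]-c[0],q[:,1]-c[1])<27]
    A=np.c_[q[:,:2]-c,np.ones(len(q))];s=np.linalg.lstsq(A,q[:,2],rcond=None)[0];print(f,s.round(3))
pl("top0.npz",400,437,232,270,100,125,(358.5,-274));pl("top7.npz",315,365,130,195,135,155,(577.4,-53.5))
pl("top0.npz",400,440,140,182,50,75,(600,-285));pl("top7.npz",283,316,140,205,50,75,(548,50))
E
```

```text
top0.npz [-3.00000e-03 -1.60000e-02  1.09817e+02]
top7.npz [4.00000e-03 2.00000e-03 1.43945e+02]
top0.npz [-1.0000e-03  2.0000e-02  5.9716e+01]
top7.npz [-9.0000e-03 -0.0000e+00  5.9724e+01]
```

All the checks agree, so I hand in.

```bash
python3 -c "
from cell import manip
print(manip.sign_off())"
```

```text
the job is handed in; nothing more can be done
None
```

The kit is complete and handed in at about 25 s. The navy toothbrush already in the outer bay stayed there. I set one teeth model upright in the middle bay and twisted the lidded cup down into its holder.

**Last checks before hand-in:**
- **Cup:** the lid top is at 143.9 mm (144 mm means fully home), tilted about 0.005 rad and about 1.6 mm off the holder's axis. The gripper is clear of it.
- **Holder:** the rim is back at its starting height. By my readings it went down about 3 mm at most (11 mm fails).
- **Teeth model in the bay:** the top is at 59.7 mm and level.
- **Spares and the brush in the tray:** within about 1 mm of where they started.
- **Bystanders:** I checked these by eye only, with no measured positions, and the ones in view look unmoved.

**Disagreement:** the two cameras differed by about 2 mm on where the holder was. I aimed between them and followed the light side forces, which stayed under about 4 N.

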